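# Fill the gift tin with oil bottles and clip on its price tag

## Task

Fill the round tin for the stall: close up the five little oil bottles in it and stand the two loose ones in with them, one in the middle and six round it, all seven upright and right down on the tin's floor. Take the sprung price-tag clip off the walnut crate and clip it upright on the tin's rim, with the tag on the outside. Set the bottles down without dropping them or knocking any over, and leave the other things on the slab where they are.

Things in the scene. Friction and masses are not known exactly. Their poses are not given: they have to be found in the camera images.
- tin: open round metal tin, green band outside, loose on the slab (220 g empty): inner diameter 138 mm, wall 2.5 mm, outer diameter 143 mm, floor 3 mm thick, rim 58 mm above the slab. Seven of the 44 mm bottles fit in one layer, one in the middle and six round it, with 6 mm to spare across the diameter. Origin: centre of the underside, z up.
- bottle1: amber oil bottle with black cap, one of seven alike, about 90 g: 44 mm diameter up to 33 mm (foot chamfered 3 mm), shoulder in to a 17 mm neck at 50 mm, cap 19 mm diameter from 56 to 80 mm (top). Origin: centre of the underside, z up. Starts in the tin, about the middle.
- bottle2: amber oil bottle with black cap, one of seven alike, about 90 g: 44 mm diameter up to 33 mm (foot chamfered 3 mm), shoulder in to a 17 mm neck at 50 mm, cap 19 mm diameter from 56 to 80 mm (top). Origin: centre of the underside, z up. Starts in the tin, one of four in one row round it, not closed up: the end ones may stray 9 mm into the free arc and must then be slid back.
- bottle3: amber oil bottle with black cap, one of seven alike, about 90 g: 44 mm diameter up to 33 mm (foot chamfered 3 mm), shoulder in to a 17 mm neck at 50 mm, cap 19 mm diameter from 56 to 80 mm (top). Origin: centre of the underside, z up. Starts in the tin, one of four in one row round it, not closed up: the end ones may stray 9 mm into the free arc and must then be slid back.
- bottle4: amber oil bottle with black cap, one of seven alike, about 90 g: 44 mm diameter up to 33 mm (foot chamfered 3 mm), shoulder in to a 17 mm neck at 50 mm, cap 19 mm diameter from 56 to 80 mm (top). Origin: centre of the underside, z up. Starts in the tin, one of four in one row round it, not closed up: the end ones may stray 9 mm into the free arc and must then be slid back.
- bottle5: amber oil bottle with black cap, one of seven alike, about 90 g: 44 mm diameter up to 33 mm (foot chamfered 3 mm), shoulder in to a 17 mm neck at 50 mm, cap 19 mm diameter from 56 to 80 mm (top). Origin: centre of the underside, z up. Starts in the tin, one of four in one row round it, not closed up: the end ones may stray 9 mm into the free arc and must then be slid back.
- bottle6: amber oil bottle with black cap, one of seven alike, about 90 g: 44 mm diameter up to 33 mm (foot chamfered 3 mm), shoulder in to a 17 mm neck at 50 mm, cap 19 mm diameter from 56 to 80 mm (top). Origin: centre of the underside, z up. Starts loose on the slab beside the tin: one of the two to pack.
- bottle7: amber oil bottle with black cap, one of seven alike, about 90 g: 44 mm diameter up to 33 mm (foot chamfered 3 mm), shoulder in to a 17 mm neck at 50 mm, cap 19 mm diameter from 56 to 80 mm (top). Origin: centre of the underside, z up. Starts loose on the slab beside the tin: one of the two to pack.
- clip: white sprung price-tag clip, like an upright clothes peg, 34 g, starts clipped over the crate's +x wall, jaws 10 mm down it. Origin: hinge pin. z up (jaws below, handles above), y along the pin, x across the clip to the side with the tag. Two flat handle paddles, 18 mm wide, rise from the hinge, 27 mm over their outer faces at the top, 30 mm above the pin; squeeze them along x
- clip_lever (a joint): angle between the clip's halves (rad): 0 shut, 0.50 fully open, 0.02 on the tin's wall, 0.05 on the crate's. Squeezing the handles to their stop (12 mm over all, paddles parallel) takes 3 N rising to about 7 N (grip with 15 N) and opens the jaw tips 15 mm, each half tilting equally; let go, it springs shut
- clip_jaw (a point): midway between the clip's two jaw pads, 21 mm below the hinge pin along the clip's own z. Pads 14 mm wide, from 16 to 26 mm below the pin, 2 mm apart when shut; the hinge barrel stops an edge that has gone 21 mm in
- clip_tag (a point): middle of the outer face of the clip's yellow tag (50 mm wide, 34 mm high), 11 mm to the clip's +x side and 16 mm below the hinge pin
- crate: fixed open plywood crate of walnuts, 200 x 150 mm, 70 mm high, walls 3 mm, stands at one side of the tin or the other. Origin: centre of the underside; the clip sits on its +x wall (own frame, 200 mm is along x), inside of which the nuts lie 25 mm or more below the rim
- lid: the tin's green lid, lying flat, 145 mm diameter, 14 mm high; bystander, origin under its centre
- oil: tall oil bottle, 64 mm diameter, 180 mm high; bystander, origin under its centre
- mug: white mug, 82 mm diameter, 92 mm high, handle at +y; bystander, origin under its centre
- bowl: blue bowl of walnuts, 136 mm diameter, about 65 mm high; bystander, origin under its centre
- cracker: red-handled plier nutcracker lying flat, about 170 mm long; bystander, origin near its middle on the underside
Mind the look-alikes: they are no part of the job. Leave any purple look-alike of the bottle6 alone.

How it is judged:
By the outcome, as a careful person would: the job done as asked, in the order asked, and still so for the second after the job is handed in, with the robot touching nothing.
It also fails if it takes over 67 s, if anything falls off the work surface, if the arm or the gripper's body presses on something with over 40 N, if the wrist force passes 120 N, or if a joint passes its speed limit or range.

## Robot

A 6-joint arm with a two-finger parallel gripper is mounted at the origin on the work surface. World frame = base frame: x ahead of the robot, y to its left, z up, the work surface at z = 0. Lengths are in mm, angles in rad, forces in N, time in s.
With the tool pointing down it reaches from about 375 to 925 mm from the base axis. Payload 5.7 kg.
Tool frame: the origin (TCP) lies at the very end of the fingers, on their centre line; the grasp point (between the pads) lies 19 mm behind it; z points along the fingers, y is the line along which they close (so a half turn about z gives the same grasp; the last joint's range is limited). The gripper opens to 88 mm and grips with 3 to 60 N. Pads are 20 mm wide; open, the fingers measure 115 mm over their backs; the gripper's body (75 mm by 178 mm) begins 61 mm behind the grasp point.
Start: joints at [-1.244, 0.359, 1.51, -0, 1.272, -0.115], TCP at [256.52, -542.362, 196.723] pointing down, gripper open.
Joint ranges: [-2.97, 2.97], [-1.01, 2.36], [0.21, 2.38], [-0.96, 4.11], [0.2, 2.71], [-2.98, 2.98]. Speed limits (rad/s): [2.39, 2.39, 3.14, 3.14, 3.14, 3.14].

## Interface

Orientations are given as a rotation vector (axis times angle).
In Python, from rig import arm gives the robot as it stands. The module is installed in compiled form; this text tells all that it offers.
- The arm moves only by the shell command python3 -m inch 'ROWS' [FORCE]. ROWS is JSON, one flat list of numbers, 5 for each row, row after row: the closure, from 0 (fully open) to 1 (shut), then the shift along the tool's x, y, z in mm, then the turn about the tool's z in degrees. A call has 1 to 8 rows; each row is the pose to reach, as a shift and turn from the pose commanded when the call began, along the tool's axes at that moment; what a row does not reach only later rows make up. A row lasts 1/8 s, in which the tool goes at most 62.5 mm and 10.7 degrees, less where a joint would pass 70% of its speed; a pose out of reach is approached as far as the arm can. A call with a gripper value outside its range is refused whole. The fingers move at their own pace and stop on an object; FORCE is the grip in N (left out, the last holds). Time passes only in rows, so rows that repeat a pose let the fingers close. It gives the time, the measured TCP pose, the force, the opening and the grip force at its end, in the units of the state.
- arm.state(): the state, without advancing time (a new reading comes with each control period).
- arm.snapshot(name): name is "side" or "top" or "wrist"; returns a dict with "frame" (480x640x3 uint8, red, green, blue), "camera_matrix" (3x3 intrinsics, pixels), "k1" (the pictures are not rectified: a ray, as slopes to the right and down, at radius r is drawn at 1 + k1 r^2 times it, then the intrinsics apply), "xyz" and "orientation" of the camera in the world; the wrist camera has in their place "T_tool_cam" (4x4, takes a point from camera to tool coordinates, whose origin is the TCP and whose axes are the flange's). Camera axes: x right, y up, looking along -z (the intrinsics and any distortion apply to the point x, -y, -z); pixel columns grow to the right and rows downward; lengths in mm; the calibration is good to about 2 mm. A picture is of the moment at which its call begins: read the wrist's pose just before it. There is no depth.
- arm.sign_off(): hands the job in; it is judged then, once.
The state is a dict: "t": time; "qpos": joint angles; "joint_velocities": joint speeds; "joint_torque": joint torques, N m; "tcp_pos": TCP position; "tool_rot": TCP orientation; "force": force on the tool from outside, world axes, zero at the start; "torque": the same for the moment, N m; "opening": finger opening in mm; "finger_force": force on a finger pad.
Only numpy, scipy, OpenCV 4.12 (cv2) and the standard library are available. Lean on these libraries where they do the work, as an engineer would, in place of code of your own. Each camera call takes 0.05 s, during which the arm holds its last target. There are 200 camera calls.

## Working session

There is one attempt and no reset: what is moved stays moved. The work goes in short steps, Python scripts to look and compute and a shell command to move; the robot and the scene stay as the last step left them, time stands still between calls to the robot, and variables do not carry over. Pictures are saved under pics/ and viewed, at most 10 in all, crops included, and the job is handed in when it is done.

```bash
mkdir -p pics; cat > h.py <<'E'
import numpy as np, cv2
from scipy.spatial.transform import Rotation as R
from rig import arm
def snap(n,f=None):
    s=arm.state(); d=arm.snapshot(n)
    K=np.array(d["camera_matrix"]);k1=d["k1"]
    if n=="wrist":
        T=np.eye(4);T[:3,:3]=R.from_rotvec(s["tool_rot"]).as_matrix();T[:3,3]=s["tcp_pos"]
        T=T@np.array(d["T_tool_cam"])
    else:
        T=np.eye(4);o=np.array(d["orientation"]);T[:3,:3]=o if o.shape==(3,3) else R.from_rotvec(o).as_matrix();T[:3,3]=d["xyz"]
    np.savez("last_%s.npz"%n,K=K,k1=k1,T=T,f=d["frame"])
    if f: cv2.imwrite(f,d["frame"][:,:,::-1])
    return d
def cam(n):
    z=np.load("last_%s.npz"%n);return z["K"],float(z["k1"]),z["T"],z["f"]
def ray(n,u,v):
    K,k1,T,_=cam(n)
    p=cv2.undistortPoints(np.array([[[u,v]]],float),K,np.array([k1,0,0,0.]))[0,0]
    return T[:3,3],T[:3,:3]@np.array([p[0],-p[1],-1])
def at(n,u,v,z):
    o,d=ray(n,u,v);return (o+d*(z-o[2])/d[2]).round(1)
def pix(n,P):
    K,k1,T,_=cam(n);c=(np.atleast_2d(P)-T[:3,3])@T[:3,:3];c=c*[1,-1,-1]
    return cv2.projectPoints(c.reshape(-1,1,3),np.zeros(3),np.zeros(3),K,np.array([k1,0,0,0.]))[0][:,0].round(1)
def crop(n,f,u0,v0,u1,v1,s):
    im=cam(n)[3][v0:v1,u0:u1,::-1];cv2.imwrite(f,cv2.resize(im,None,fx=s,fy=s,interpolation=cv2.INTER_CUBIC))
E
python3 - <<'E'
from h import *
d=snap("top","pics/top.png");print(d["xyz"],d["orientation"],d["camera_matrix"],d["k1"]);snap("side","pics/side.png")
s=arm.state();print(s)
E
```

```text
[ 523.14531696   -9.29332773 1139.15426815] [ 0.02068635 -0.02823212 -1.54735037] [[471.33650782   0.         319.15803403]
 [  0.         471.33650782 236.7971407 ]
 [  0.           0.           1.        ]] 0.03662942407135228
{'t': 0.1, 'qpos': array([-1.24411300e+00,  3.59423510e-01,  1.51129859e+00, -1.88856747e-05,
        1.27245072e+00, -1.15107206e-01]), 'joint_velocities': array([-4.41647041e-05, -4.82536936e-04, -1.11016513e-03,  8.69663744e-04,
        3.65250723e-04,  6.21247718e-04]), 'joint_torque': array([ 1.34934573e-03, -5.16354668e+01, -2.71408457e+01,  6.78376900e-02,
        2.76904658e-02, -3.08580331e-05]), 'tcp_pos': array([ 256.31357869, -541.79828023,  196.00903636]), 'tool_rot': array([-3.06372402e+00, -6.87997738e-01,  2.90134579e-04]), 'force': array([-0.72137266,  0.16956486,  0.41846023]), 'torque': array([-0.01846336, -0.04495946, -0.03163319]), 'finger_force': 0.0, 'opening': 87.79117837950187}
```

View pics/top.png

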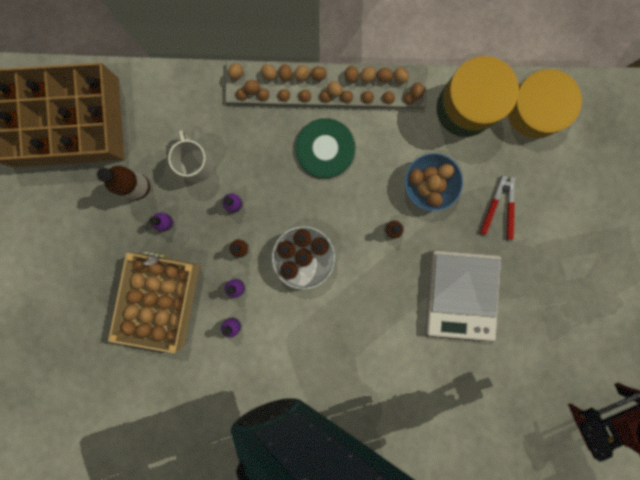

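View pics/side.png

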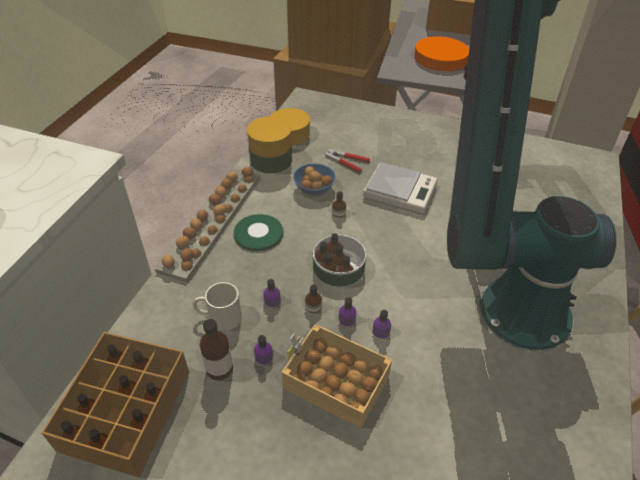

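The top view shows the tin at (304,258) holding five bottles. The loose amber bottles are at (239,248) and (394,229). The purple ones at (232,203), (161,222), (234,288) and (231,327) are look-alikes. The clip is at about (150,258) on the crate's far wall. I'll check these in an enlarged crop.

```bash
python3 - <<'E'
from h import *
crop("top","pics/c1.png",215,190,415,340,4)
for n,u,v,z in [("b6",239,248,70),("b7",394,229,70),("tin",304,258,58),("clip",150,258,90),("cr1",127,255,70),("cr2",199,263,70),("cr3",180,352,70),("cr4",109,344,70)]:
    print(n,at("top",u,v,z))
E
```

```text
b6 [527.  166.7  70. ]
b7 [ 578.3 -183.5   70. ]
tin [507.6  19.5  58. ]
clip [500.4 358.6  90. ]
cr1 [505.6 416.9  70. ]
cr2 [491.1 255.7  70. ]
cr3 [291.6 291.2  70. ]
cr4 [306.7 448.6  70. ]
```

View pics/c1.png

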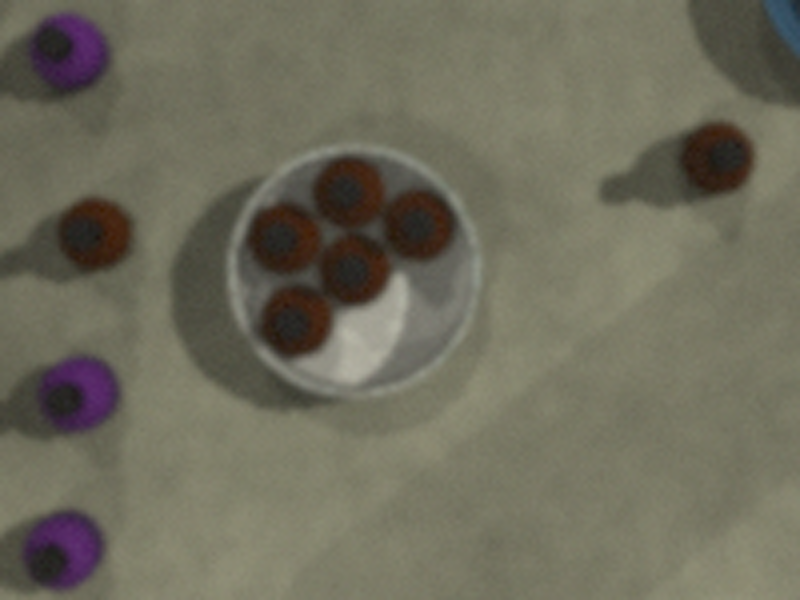

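The crop shows the two loose amber bottles with caps at (235.8,248.5) and (396.8,229). They fit because they are amber; the other small ones nearby are purple. The tin's rim centre is at (303.8,257.5). The caps in the tin are at (303,257.5), (302,237.5), (319.5,246), (285.5,249.5) and (288.3,270.8).

```bash
python3 - <<'E'
from h import *
t=at("top",303.75,257.5,58);print("tin",t)
for u,v in [(303,257.5),(302,237.5),(319.5,246),(285.5,249.5),(288.3,270.8)]:
    p=at("top",u,v,83);d=(p-t)[:2];print(p,d,np.hypot(*d).round(1),np.degrees(np.arctan2(d[1],d[0])).round(1))
print(at("top",235.75,248.5,80),at("top",396.75,229,80))
# refine the purple by position: mm
for u,v in [(228.5,201),(231,289.5),(226.5,330)]: print("purple",at("top",u,v,80))
s=arm.state();print(R.from_rotvec(s["tool_rot"]).as_matrix().round(3))
E
```

```text
tin [508.7  20.1  58. ]
[509.   21.1  83. ] [0.3 1. ] 1.0 73.3
[553.7  24.4  83. ] [45.   4.3] 45.2 5.5
[535.6 -15.2  83. ] [ 26.9 -35.3] 44.4 -52.7
[526.   60.7  83. ] [17.3 40.6] 44.1 66.9
[478.6  53.2  83. ] [-30.1  33.1] 44.7 132.3
[525.7 172.3  80. ] [ 577.9 -188.1   80. ]
purple [632.  191.6  80. ]
purple [433.9 180.2  80. ]
purple [344.  187.4  80. ]
[[ 0.904  0.428 -0.001]
 [ 0.428 -0.904  0.001]
 [ 0.    -0.002 -1.   ]]
```

```bash
cat >> h.py <<'E'
def goal(x,y,z,yaw=None):
    s=arm.state();M=R.from_rotvec(s["tool_rot"]).as_matrix();d=M.T@(np.array([x,y,z])-s["tcp_pos"])
    a=np.degrees(np.arctan2(M[1,0],M[0,0]));t=0 if yaw is None else -((yaw-a+180)%360-180)
    print("shift",d.round(1),"len",np.linalg.norm(d).round(0),"turn",round(t,1),"| yaw",a.round(1),"q6",s["qpos"][5].round(2),"t",round(s["t"],2))
E
python3 - <<'E'
from h import *
d=snap("wrist");print(np.array(d["T_tool_cam"]).round(2),d["camera_matrix"][0])
goal(478.6,53.2,196)
print(at("top",108,173,180))
E
```

```text
[[  -0.      0.97    0.26   70.2 ]
 [   1.      0.      0.     -0.3 ]
 [   0.      0.26   -0.97 -188.01]
 [   0.      0.      0.      1.  ]] [413.69187214   0.         321.20020191]
shift [ 455.3 -442.9    0.8] len 635.0 turn 0 | yaw 25.3 q6 -0.12 t 0.15
[672.3 416.7 180. ]
```

```bash
python3 -m inch '[0.5,455,-443,0,0, 0.66,455,-443,0,0, 0.66,455,-443,0,0, 0.66,455,-443,0,0, 0.66,455,-443,0,0, 0.66,455,-443,0,0, 0.66,455,-443,0,0, 0.66,455,-443,0,0]' 15
python3 - <<'E'
from h import *
goal(478.6,53.2,180)
E
```

```text
t: 1.15
tcp_pos: [431.6, -72.0, 196.9]
tool_rot: [3.065, 0.688, 0.001]
force: [0.9, -0.1, 0.2]
opening: 30.0
finger_force: 0.0
shift [ 95.9 -93.1  16.9] len 135.0 turn 0 | yaw 25.3 q6 0.81 t 1.15
```

```bash
python3 -m inch '[0.66,96,-93,17,0, 0.66,96,-93,17,0, 0.66,96,-93,17,0, 0.66,96,-93,17,0, 0.66,96,-93,17,0]'
python3 - <<'E'
from h import *
snap("wrist","pics/w1.png")
goal(478.6,53.2,180)
E
```

```text
t: 1.78
tcp_pos: [477.8, 49.9, 179.8]
tool_rot: [3.065, 0.686, -0.001]
force: [-0.3, 0.1, 0.8]
opening: 29.8
finger_force: 0.0
shift [ 2.1 -2.8 -0.1] len 4.0 turn 0 | yaw 25.2 q6 1.09 t 1.82
```

View pics/w1.png

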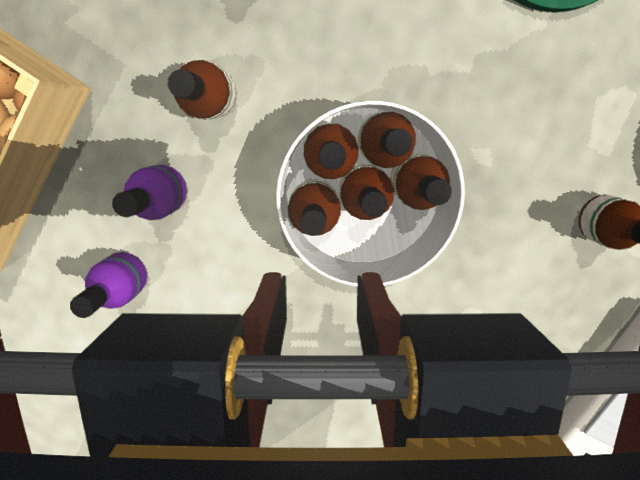

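```bash
python3 - <<'E'
from h import *
P=[at("wrist",u,v,58) for u,v in [(278,194),(464,193),(371,102),(371,285)]];
c=np.mean(P,0);print(P,c)
for u,v in [(371,203),(313,220),(331,155),(398,142),(437,190)]:
    p=at("wrist",u,v,83);d=(p-c)[:2];print(p,np.hypot(*d).round(1),np.degrees(np.arctan2(d[1],d[0])).round(1))
print(at("wrist",183,84,80),at("wrist",635,230,80),pix("wrist",[478,50,83]))
crop("wrist","pics/c2.png",265,90,475,290,3)
E
```

```text
[array([481.8,  88.5,  58. ]), array([542.8, -38.9,  58. ]), array([571.4,  55. ,  58. ]), array([446.1,  -8.5,  58. ])] [510.525  24.025  58.   ]
[508.5  26.5  83. ] 3.2 129.3
[480.2  58.   83. ] 45.5 131.8
[526.4  66.   83. ] 44.9 69.3
[553.6  28.8  83. ] 43.3 6.3
[536.3 -11.   83. ] 43.5 -53.7
[526.9 175.1  80. ] [ 574.9 -161.9   80. ] [[322.  227.4]]
```

View pics/c2.png

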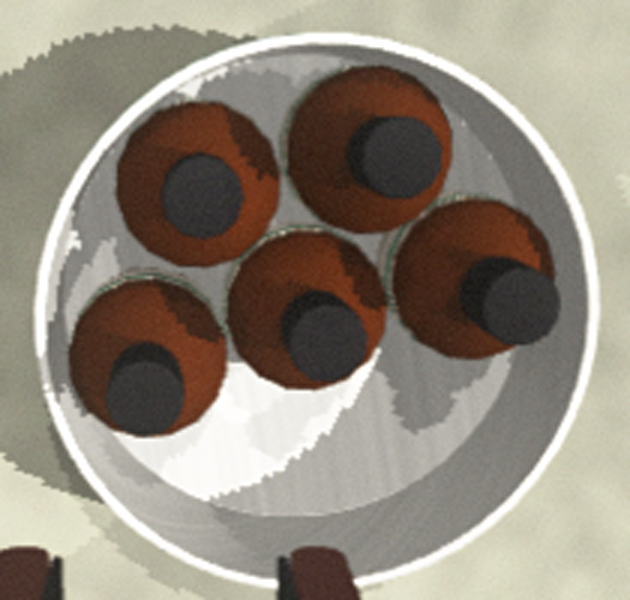

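```bash
python3 - <<'E'
from h import *
P=[at("wrist",265+u/3,90+v/3,58) for u,v in [(38,312),(598,312),(318,36),(318,588)]];
c=np.mean(P,0);print(c)
for u,v in [(327,342),(146,399),(204,194),(404,155),(522,302)]:
    p=at("wrist",265+u/3,90+v/3,83);d=(p-c)[:2];print(p,d,np.hypot(*d).round(1),np.degrees(np.arctan2(d[1],d[0])).round(1))
goal(479,56,63)
E
```

```text
[510.175  23.825  58.   ]
[508.7  24.2  83. ] [-1.475  0.375] 1.5 165.7
[478.4  56.7  83. ] [-31.775  32.875] 45.7 134.0
[527.2  64.9  83. ] [17.025 41.075] 44.5 67.5
[554.3  27.9  83. ] [44.125  4.075] 44.3 5.3
[536.5 -12.5  83. ] [ 26.325 -36.325] 44.9 -54.1
shift [  3.7  -5.2 116.9] len 117.0 turn 0 | yaw 25.2 q6 1.09 t 1.82
```

```bash
python3 -m inch '[0.66,4,-5,58,0, 0.66,4,-5,100,0, 0.66,4,-5,117,0, 0.66,4,-5,117,0, 0.9,4,-5,117,0, 0.9,4,-5,117,0, 0.9,4,-5,117,0]' 10
python3 - <<'E'
from h import *
s=arm.state();p=s["tcp_pos"];print(s["force"])
goal(p[0]+3.9,p[1]+3.3,p[2])
E
```

```text
t: 2.7
tcp_pos: [480.4, 57.4, 63.6]
tool_rot: [3.065, 0.688, 0.003]
force: [0.5, -0.3, -0.3]
opening: 9.0
finger_force: 0.0
[ 0.46623192 -0.27591058 -0.33052778]
shift [ 4.9 -1.3  0. ] len 5.0 turn 0 | yaw 25.3 q6 1.1 t 2.7
```

```bash
python3 - <<'E'
from h import *
snap("wrist","pics/w2.png")
E
```

```text
(no output)
```

View pics/w2.png

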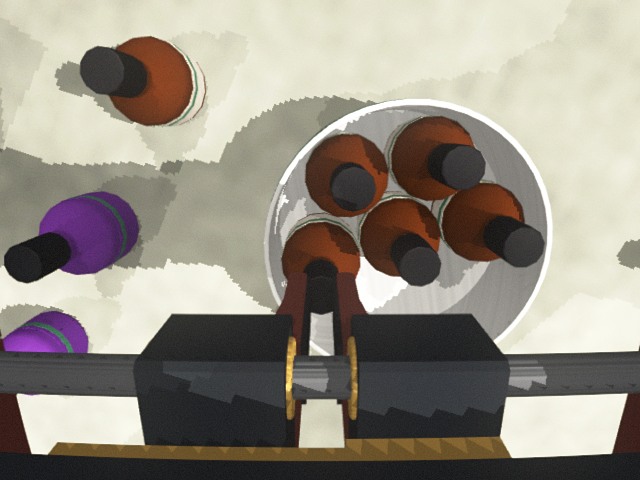

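```bash
python3 - <<'E'
from h import *
s=arm.state();p=s["tcp_pos"]
M=R.from_rotvec(s["tool_rot"]).as_matrix()
for dx in (-10,0,10,20):
  for dz in (0,-20): print(dx,dz,pix("wrist",p+M@[dx,0,dz]))
P=[at("wrist",u,v,83) for u,v in [(416,265),(353,187),(463,166),(523,244)]];print(P)
crop("wrist","pics/c3.png",250,200,400,320,5)
E
```

```text
-10 0 [[322. 295.]]
-10 -20 [[322.1 312.9]]
0 0 [[322.  275.9]]
0 -20 [[322.1 291.9]]
10 0 [[322.  256.1]]
10 -20 [[322.1 270.3]]
20 0 [[322.  235.9]]
20 -20 [[322.  248.1]]
[array([508.6,  26. ,  83. ]), array([527.2,  65.6,  83. ]), array([554.2,  28.8,  83. ]), array([536.7, -11.6,  83. ])]
```

View pics/c3.png

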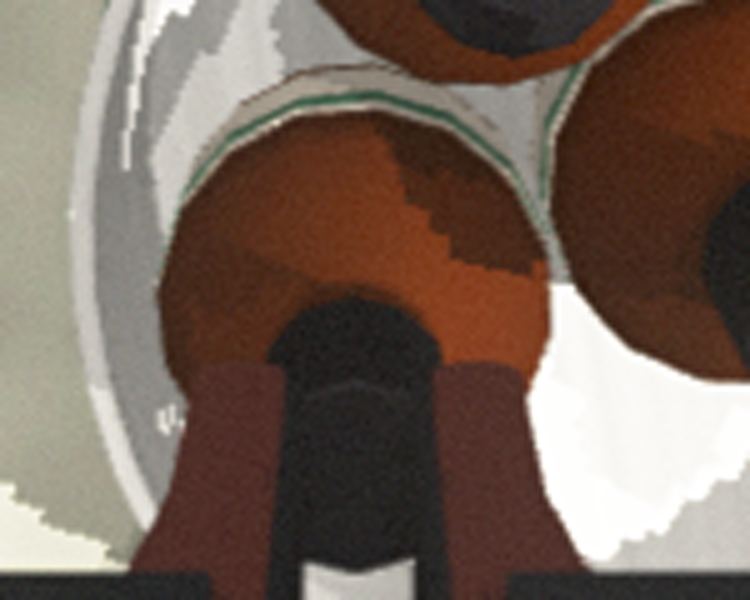

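```bash
python3 -m inch '[1,0,0,0,0, 1,0,0,0,0, 1,0,0,0,0]' 10; python3 -c "
from h import *
s=arm.state();print(s['opening'],s['finger_force'])"
```

```text
t: 3.12
tcp_pos: [479.7, 57.5, 62.8]
tool_rot: [-3.065, -0.688, 0.0]
force: [0.2, 0.1, -0.6]
opening: 0.5
finger_force: 0.0
0.5282984229249209 0.0
```

```bash
python3 - <<'E'
from h import *
a=cam("wrist")[3].copy()
snap("wrist");b=cam("wrist")[3]
for v in (255,265,272,280,290,300,308):
    print(v,"old",[tuple(map(int,a[v,u])) for u in range(296,348,4)]);print(v,"new",[tuple(map(int,b[v,u])) for u in range(296,348,4)])
E
```

```text
255 old [(74, 39, 27), (75, 43, 28), (78, 44, 29), (84, 46, 28), (91, 48, 29), (109, 56, 30), (106, 54, 28), (114, 54, 28), (128, 62, 32), (132, 64, 30), (131, 60, 32), (130, 56, 22), (137, 66, 33)]
255 new [(76, 44, 28), (76, 41, 27), (73, 43, 26), (81, 44, 29), (77, 44, 28), (98, 55, 32), (98, 52, 34), (96, 45, 20), (124, 59, 29), (129, 61, 29), (132, 65, 35), (134, 64, 34), (136, 67, 34)]
265 old [(85, 46, 29), (81, 41, 25), (84, 47, 31), (33, 34, 34), (35, 33, 33), (36, 37, 34), (36, 34, 34), (31, 30, 26), (37, 33, 32), (42, 36, 35), (120, 55, 28), (143, 69, 38), (139, 66, 36)]
265 new [(81, 43, 29), (82, 44, 28), (81, 44, 28), (41, 36, 30), (34, 30, 32), (38, 34, 34), (40, 37, 39), (34, 34, 31), (38, 37, 36), (38, 35, 36), (84, 50, 35), (138, 64, 36), (142, 70, 39)]
272 old [(82, 48, 38), (76, 44, 35), (39, 31, 27), (30, 26, 24), (33, 34, 31), (35, 32, 32), (41, 39, 36), (34, 28, 27), (34, 32, 31), (36, 33, 34), (38, 35, 39), (118, 60, 40), (100, 57, 41)]
272 new [(78, 45, 28), (82, 43, 27), (60, 37, 31), (65, 43, 37), (63, 42, 38), (36, 31, 30), (35, 34, 27), (36, 32, 34), (39,
[... 898 characters left out ...]
, (34, 34, 30), (35, 33, 34), (44, 40, 38), (42, 38, 37), (35, 35, 31), (38, 35, 32), (41, 39, 39), (78, 45, 39), (81, 49, 42)]
300 new [(78, 42, 37), (77, 42, 34), (77, 45, 39), (79, 47, 40), (77, 42, 36), (71, 43, 39), (37, 34, 37), (36, 35, 31), (81, 50, 40), (83, 50, 42), (79, 49, 42), (84, 55, 47), (84, 53, 50)]
308 old [(81, 49, 42), (79, 43, 37), (45, 35, 33), (33, 32, 32), (32, 33, 34), (34, 34, 35), (34, 30, 33), (40, 37, 38), (42, 40, 38), (40, 39, 37), (42, 40, 39), (82, 49, 45), (80, 48, 42)]
308 new [(72, 38, 32), (77, 46, 39), (77, 43, 38), (80, 44, 41), (77, 42, 35), (68, 44, 42), (38, 34, 37), (39, 37, 36), (80, 48, 44), (78, 47, 41), (80, 49, 44), (82, 53, 46), (80, 46, 43)]
```

The fingers closed fully without gripping, even though the cap is centred below them. I'll check the tip height in the side camera.

```bash
python3 - <<'E'
from h import *
snap("side");p=arm.state()["tcp_pos"]
for dz in (0,20,40): print(dz,pix("side",p+[0,0,dz]))
u,v=pix("side",p)[0].astype(int);print(u-70,v-70)
crop("side","pics/c4.png",u-70,v-70,u+60,v+40,6)
E
```

```text
0 [[345.9 263.2]]
20 [[346.2 258.1]]
40 [[346.6 252.8]]
275 193
```

View pics/c4.png

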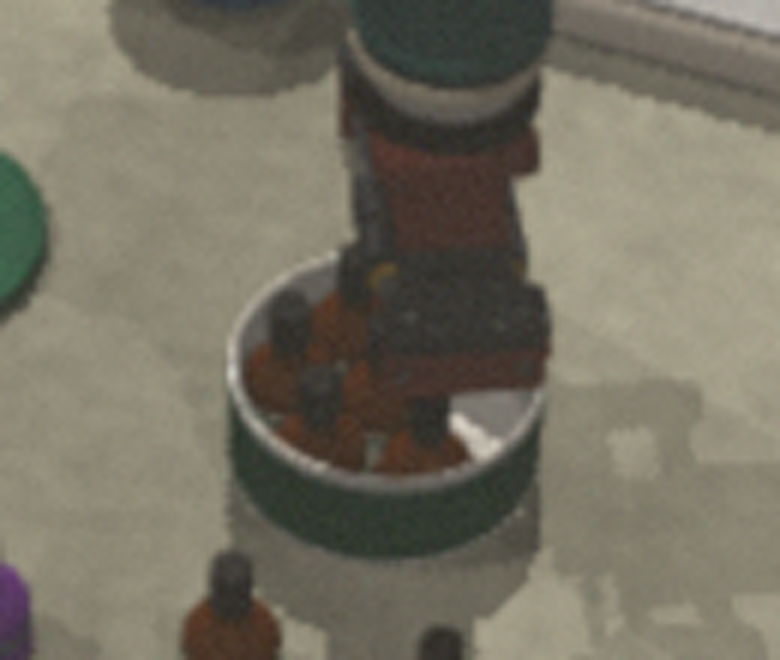

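The side crop shows the finger ends at about crop (450,390), just above the cap at (430,420). That puts them about 18 mm above the reported TCP, which agrees with the wrist picture. I'll open and go down in small steps, watching the force.

```bash
python3 -m inch '[0.66,0,0,0,0, 0.66,0,0,0,0, 0.66,0,0,8,0, 0.66,0,0,8,0, 0.9,0,0,8,0, 0.9,0,0,8,0, 0.9,0,0,8,0]' 5
```

```text
t: 4.1
tcp_pos: [479.7, 57.5, 54.8]
tool_rot: [-3.065, -0.688, 0.0]
force: [-0.1, 0.4, -0.5]
opening: 18.0
finger_force: 5.0
```

```bash
python3 -m inch '[0.66,0,0,0,0, 0.66,-1,0,10,0, 0.66,-1,0,10,0, 0.9,-1,0,10,0, 0.9,-1,0,10,0, 0.9,-1,0,7.5,0, 0.9,1.5,-0.7,7.5,0, 0.9,4,-1.3,7.5,0]' 12; python3 -m inch '[0.9,0,0,0,0, 0.9,0,0,2,0, 0.9,0,0,2.5,0, 0.9,0,0,2.5,0, 0.66,0,0,2.5,0, 0.66,0,0,2.5,0, 0.66,0,0,-22,0, 0.66,0,0,-80,0]'
python3 - <<'E'
from h import *
goal(574,-181,150)
E
```

```text
t: 5.1
tcp_pos: [483.1, 60.5, 47.4]
tool_rot: [-3.065, -0.688, -0.001]
force: [0.7, -0.0, -0.6]
opening: 18.5
finger_force: 12.0
t: 6.1
tcp_pos: [480.5, 60.3, 126.2]
tool_rot: [-3.064, -0.688, 0.009]
force: [1.5, -0.1, -0.1]
opening: 30.1
finger_force: 0.0
shift [-18.7 258.1 -24.5] len 260.0 turn 0 | yaw 25.3 q6 1.11 t 6.1
```

```bash
python3 - <<'E'
from h import *
snap("top");snap("wrist")
goal(579,-185,110)
E
python3 -m inch '[0.5,-14,262,-8,0, 0.5,-14,262,-8,0, 0.5,-14,262,-8,0, 0.5,-14,262,-8,0, 0.5,-14,262,-8,0, 0.5,-14,262,-8,0, 0.5,-14,262,-8,0, 0.5,-14,262,-8,0]'
python3 - <<'E'
from h import *
goal(579,-185,41)
E
```

```text
shift [-22.1 261.   23.1] len 263.0 turn 0 | yaw 25.3 q6 1.11 t 6.2
t: 7.2
tcp_pos: [581.5, -180.6, 135.2]
tool_rot: [-3.064, -0.691, 0.001]
force: [-0.4, 0.6, 0.1]
opening: 43.8
finger_force: 0.0
shift [-4.1  3.  94.2] len 94.0 turn 0 | yaw 25.4 q6 0.71 t 7.2
```

```bash
cat >> h.py <<'E'
def discs(n,z,r_mm,near,rad=30,f=4):
    """top discs of caps (Hough) near a world point"""
    K,k1,T,im=cam(n);u,v=pix(n,[near[0],near[1],z])[0]
    dist=abs((np.array([near[0],near[1],z])-T[:3,3])@T[:3,2]);rp=K[0,0]*r_mm/dist;w=int(K[0,0]*rad/dist)
    u0,v0=max(int(u)-w,0),max(int(v)-w,0);g=cv2.cvtColor(im[v0:int(v)+w,u0:int(u)+w],cv2.COLOR_RGB2GRAY)
    g=cv2.GaussianBlur(cv2.resize(g,None,fx=f,fy=f,interpolation=cv2.INTER_CUBIC),(0,0),3)
    c=cv2.HoughCircles(g,cv2.HOUGH_GRADIENT,1.5,rp*f*1.5,param1=40,param2=14,minRadius=int(rp*f*.85),maxRadius=int(rp*f*1.15))
    return [] if c is None else [(at(n,u0+a/f,v0+b/f,z),round(float(r/f/rp),2)) for a,b,r in c[0][:8]]
E
python3 - <<'E'
from h import *
P=discs("wrist",83,9.5,(510,24),70);print(*P,sep="\n")
snap("wrist");print(pix("wrist",[579,-185,80]));print(discs("wrist",80,9.5,(579,-185),25))
K,k1,T,im=cam("wrist")
g=im.max(2).astype(int);u,v=pix("wrist",[579,-185,80])[0].astype(int)
m=(g<60)[v-60:v+60,u-60:u+60];n,l,st,ce=cv2.connectedComponentsWithStats(m.astype(np.uint8))
print([(st[i].tolist(),(ce[i]+[u-60,v-60]).round(0)) for i in range(1,n) if st[i][4]>100])
E
```

```text
(array([536.4, -11.4,  83. ]), 1.04)
(array([477.1,  41.9,  83. ]), 1.04)
(array([510.9,   5.9,  83. ]), 0.94)
(array([510.6,  25.8,  83. ]), 1.12)
(array([483.6,  61.2,  83. ]), 1.01)
(array([475.3,  22.5,  83. ]), 0.92)
(array([515. ,  82.5,  83. ]), 1.02)
(array([504.9, -20.9,  83. ]), 1.04)
[[326.9 250.4]]
[(array([ 580. , -187.5,   80. ]), 0.99), (array([ 563.8, -169.7,   80. ]), 1.11), (array([ 576.4, -205. ,   80. ]), 0.87), (array([ 589. , -173.3,   80. ]), 1.05), (array([ 597.5, -187.3,   80. ]), 0.96)]
[([45, 38, 35, 38, 911], array([330., 246.])), ([108, 86, 12, 34, 311], array([379., 296.]))]
```

```bash
python3 -m inch '[0.5,-4,5,40,0, 0.5,-4,5,80,0, 0.5,-4,5,94,0, 0.5,-4,5,94,0, 0.9,-4,5,94,0, 0.9,-4,5,94,0, 0.9,-4,5,94,0, 0.9,-4,5,90,0]' 15
python3 - <<'E'
from h import *
print(discs("wrist",83,9.5,(508.7,25),14))
goal(510.2-17.7,23.8-41.7,41+110)
E
```

```text
t: 8.25
tcp_pos: [580.5, -188.6, 45.5]
tool_rot: [-3.065, -0.688, 0.0]
force: [-0.5, 0.1, -0.8]
opening: 18.5
finger_force: 15.0
[(array([ 599. , -177.3,   83. ]), 1.12), (array([ 649.4, -264.3,   83. ]), 1.12), (array([523.1, -32.5,  83. ]), 1.07), (array([531.2, -18.5,  83. ]), 0.92), (array([555.8, -60.3,  83. ]), 1.1), (array([546.9, -42.8,  83. ]), 0.86), (array([ 593.4, -153.9,   83. ]), 1.07), (array([531.7, -50.7,  83. ]), 0.89)]
shift [  -6.6 -192.  -105.5] len 219.0 turn 0 | yaw 25.3 q6 0.7 t 8.25
```

```bash
python3 -m inch '[0.9,-6.6,0,-60,0, 0.9,-6.6,-20,-105,0, 0.9,-6.6,-70,-105,0, 0.9,-6.6,-120,-105,0, 0.9,-6.6,-170,-105,0, 0.9,-6.6,-192,-105,0, 0.9,-6.6,-192,-105,0, 0.9,-6.6,-192,-105,0]' 15
python3 - <<'E'
from h import *
snap("wrist")
goal(510.2-17.7,23.8-41.7,44)
for q in [(510,25),(483.5,61),(527,65),(554,28.5),(536.5,-12)]: print(q,[a for a in discs("wrist",83,9.5,q,14) if .9<a[1]<1.1][:3])
P=pix("wrist",[[510.2+70.2*np.cos(a),23.8+70.2*np.sin(a),58] for a in np.radians([0,45,90,135,180,225,270,315])]);print(P.tolist())
# radial search of bright rim
im=cam("wrist")[3].astype(int).min(2)
pts=[]
for a in np.radians(np.arange(0,360,10)):
    q=[pix("wrist",[510.2+r*np.cos(a),23.8+r*np.sin(a),58])[0] for r in np.arange(62,80,.5)]
    val=[im[int(y),int(x)] if 0<=x<640 and 0<=y<300 else 0 for x,y in q]
    i=int(np.argmax(val))
    if val[i]>190: pts.append([510.2+(62+i/2)*np.cos(a),23.8+(62+i/2)*np.sin(a)])
pts=np.float32(pts);A=np.c_[2*pts,np.ones(len(pts))];s=np.linalg.lstsq(A,(pts**2).sum(1),rcond=None)[0];print(len(pts),s[:2],np.sqrt(s[2]+s[0]**2+s[1]**2))
E
```

```text
t: 9.25
tcp_pos: [494.0, -19.1, 150.6]
tool_rot: [3.064, 0.688, 0.002]
force: [0.1, -0.5, -1.4]
opening: 18.1
finger_force: 15.0
shift [ -0.9  -1.9 106.5] len 107.0 turn 0 | yaw 25.3 q6 0.95 t 9.3
(510, 25) []
(483.5, 61) [(array([483.7,  59.5,  83. ]), 1.06)]
(527, 65) []
(554, 28.5) []
(536.5, -12) []
[[318.9, 84.2], [235.7, 80.5], [178.9, 138.0], [181.6, 216.7], [236.0, 270.6], [310.6, 274.0], [367.2, 225.2], [373.2, 146.9]]
31 [508.05422493  23.24680516] 70.18259037416442
```

```bash
python3 - <<'E'
from h import *
crop("wrist","pics/c5.png",165,65,395,285,2.7)
E
```

```text
(no output)
```

View pics/c5.png

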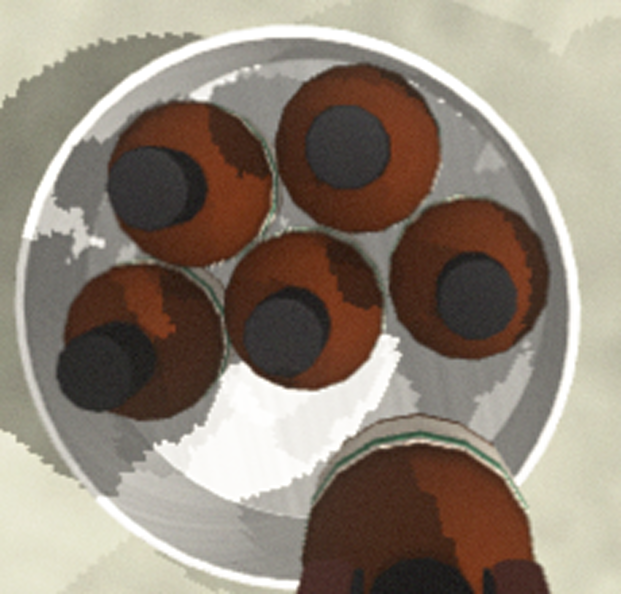

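The crop shows the held bottle above the free arc. The cap tops are at crop (148,187), (349,147), (477,296), (285,333) and (96,372), and the rim ring is centred near (298,308).

```bash
python3 - <<'E'
from h import *
A=lambda u,v,z:at("wrist",165+u/2.7,65+v/2.7,z)
print(np.mean([A(19,308,58),A(577,308,58),A(298,32,58),A(298,584,58)],0))
c=np.array([508.3,23.4])
for u,v in [(285,333),(96,372),(148,187),(349,147),(477,296)]:
    p=A(u,v,83);d=p[:2]-c;print(p,d,np.hypot(*d).round(1),np.degrees(np.arctan2(d[1],d[0])).round(1))
E
```

```text
[510.475  23.9    58.   ]
[509.8  23.7  83. ] [1.5 0.3] 1.5 11.3
[482.7  60.1  83. ] [-25.6  36.7] 44.7 124.9
[526.9  64.7  83. ] [18.6 41.3] 45.3 65.8
[553.8  27.5  83. ] [45.5  4.1] 45.7 5.1
[536.3 -12.6  83. ] [ 28. -36.] 45.6 -52.1
```

```bash
python3 - <<'E'
from h import *
goal(491.2,-17.8,85)
E
python3 -m inch '[0.9,-2,-2.4,0,0, 0.9,-2,-2.4,35,0, 0.9,-2,-2.4,66,0, 0.9,-2,-2.4,66,0, 0.9,-2,-2.4,75,0, 0.9,-2,-2.4,80,0]' 15
python3 - <<'E'
from h import *
goal(491.2,-17.8,44)
E
```

```text
shift [-1.9 -2.5 65.5] len 66.0 turn 0 | yaw 25.3 q6 0.95 t 9.3
t: 10.05
tcp_pos: [490.7, -16.9, 70.7]
tool_rot: [3.065, 0.688, 0.002]
force: [0.9, -0.5, -0.6]
opening: 18.2
finger_force: 15.0
shift [ 0.1  1.  26.7] len 27.0 turn 0 | yaw 25.3 q6 0.95 t 10.05
```

```bash
python3 -m inch '[0.9,0,1,8,0, 0.9,0,1,16,0, 0.9,0,1,21,0, 0.9,0,1,23,0, 0.9,0,1,24.5,0, 0.9,0,1,25.5,0, 0.9,0,1,25.5,0]' 15
python3 - <<'E'
from h import *
goal(491.2,-17.8,44);print(arm.state()["force"])
E
```

```text
t: 10.92
tcp_pos: [490.6, -17.5, 45.2]
tool_rot: [-3.065, -0.688, -0.001]
force: [-1.5, -0.0, 3.6]
opening: 18.6
finger_force: 15.0
shift [0.4 0.6 1.2] len 1.0 turn 0 | yaw 25.3 q6 0.95 t 10.93
[-1.51943292 -0.03113328  3.586466  ]
```

```bash
python3 -m inch '[0.9,0,0,0.6,0, 0.9,0,0,1.2,0, 0.9,0,0,1.2,0]' 15; python3 -m inch '[0.66,0,0,0,0, 0.66,0,0,0,0, 0.66,0,0,0,0, 0.66,0,0,-30,0, 0.66,0,0,-90,0]'
python3 - <<'E'
from h import *
snap("wrist");goal(526.3,173.5,130)
E
```

```text
t: 11.3
tcp_pos: [491.0, -17.3, 45.0]
tool_rot: [-3.065, -0.688, -0.003]
force: [-2.4, 2.1, 16.6]
opening: 18.4
finger_force: 15.1
t: 11.92
tcp_pos: [487.9, -17.3, 132.4]
tool_rot: [-3.063, -0.688, 0.009]
force: [1.4, -0.2, 0.5]
opening: 29.9
finger_force: 0.0
shift [ 111.4 -159.2   10.7] len 195.0 turn 0 | yaw 25.3 q6 0.95 t 11.97
```

```bash
python3 -m inch '[0.5,113,-160,0,0, 0.5,113,-160,0,0, 0.5,113,-160,0,0, 0.5,113,-160,0,0, 0.5,113,-160,0,0, 0.5,113,-160,0,0]'
python3 - <<'E'
from h import *
snap("wrist");print(discs("wrist",80,9.5,(527,175),20)[:2])
goal(527,175,41.5)
E
```

```text
t: 12.72
tcp_pos: [523.5, 173.9, 133.3]
tool_rot: [3.065, 0.686, -0.002]
force: [0.3, -0.3, 0.3]
opening: 43.7
finger_force: 0.0
[(array([527.8, 177.4,  80. ]), 1.05), (array([542.5, 173.4,  80. ]), 0.9)]
shift [ 3.7  0.3 91.9] len 92.0 turn 0 | yaw 25.2 q6 1.33 t 12.78
```

```bash
python3 -m inch '[0.5,4.7,-0.7,40,0, 0.5,4.7,-0.7,80,0, 0.5,4.7,-0.7,92,0, 0.5,4.7,-0.7,92,0, 0.9,4.7,-0.7,92,0, 0.9,4.7,-0.7,92,0, 0.9,4.7,-0.7,92,0, 0.9,4.7,-0.7,87,0]' 15
python3 - <<'E'
from h import *
goal(464.3,18.8,151)
E
```

```text
t: 13.78
tcp_pos: [527.7, 178.1, 46.8]
tool_rot: [-3.065, -0.689, 0.0]
force: [0.9, 0.5, -1.0]
opening: 17.8
finger_force: 15.0
shift [-125.4  116.8 -104.1] len 201.0 turn 0 | yaw 25.3 q6 1.33 t 13.78
```

```bash
python3 -m inch '[0.9,0,0,-60,0, 0.9,-20,18,-104,0, 0.9,-52,48,-104,0, 0.9,-85,79,-104,0, 0.9,-115,107,-104,0, 0.9,-125,117,-104,0, 0.9,-125,117,-104,0, 0.9,-125,117,-104,0]' 15
python3 - <<'E'
from h import *
snap("wrist");goal(464.5,18.7,75)
for q in [(509.8,23.7),(482.7,60.1),(491,-17.5)]: print(q,discs("wrist",83,9.5,q,15)[:2])
E
```

```text
t: 14.78
tcp_pos: [465.6, 19.7, 150.7]
tool_rot: [-3.065, -0.689, -0.001]
force: [-0.7, -0.3, -1.1]
opening: 18.2
finger_force: 15.0
shift [-1.5  0.5 75.6] len 76.0 turn 0 | yaw 25.4 q6 1.02 t 14.82
(509.8, 23.7) [(array([509. ,  18.8,  83. ]), 0.97)]
(482.7, 60.1) [(array([485.2,  60.1,  83. ]), 0.98)]
(491, -17.5) [(array([489.3, -15.1,  83. ]), 1.1)]
```

```bash
python3 -m inch '[0.9,-1.5,0.5,35,0, 0.9,-1.5,0.5,60,0, 0.9,-1.5,0.5,70,0, 0.9,-1.5,0.5,76,0, 0.9,-1.5,0.5,81,0, 0.9,-1.5,0.5,84,0]' 15
python3 -m inch '[0.9,0,0,5,0, 0.9,0,0,10,0, 0.9,0,0,14,0, 0.9,0,0,17,0, 0.9,0,0,17,0]' 15
python3 - <<'E'
from h import *
goal(464.5,18.7,45)
E
```

```text
t: 15.58
tcp_pos: [464.2, 17.8, 66.8]
tool_rot: [3.065, 0.688, 0.001]
force: [-0.7, 0.7, -0.4]
opening: 18.5
finger_force: 15.0
t: 16.2
tcp_pos: [463.8, 17.7, 49.3]
tool_rot: [-3.065, -0.688, 0.0]
force: [0.3, -0.0, -0.9]
opening: 18.6
finger_force: 15.0
shift [ 1.1 -0.6  4.3] len 5.0 turn 0 | yaw 25.3 q6 1.02 t 16.2
```

```bash
python3 -m inch '[0.9,0.5,-0.3,2,0, 0.9,0.5,-0.3,3.5,0, 0.9,0.5,-0.3,4.5,0, 0.9,0.5,-0.3,4.8,0, 0.9,0.5,-0.3,4.8,0]' 15
```

```text
t: 16.82
tcp_pos: [464.6, 18.1, 45.4]
tool_rot: [3.065, 0.688, 0.001]
force: [-1.6, -1.6, 6.6]
opening: 18.5
finger_force: 15.0
```

```bash
python3 -m inch '[0.66,0,0,0,0, 0.66,0,0,0,0, 0.66,0,0,0,0, 0.66,0,0,-30,0, 0.66,0,0,-90,0, 0.66,0,0,-130,0, 0.6,0,0,-130,0, 0.6,0,0,-130,0]'
python3 - <<'E'
from h import *
snap("wrist");snap("top")
goal(500,340,175,80.5)
E
```

```text
t: 17.82
tcp_pos: [463.4, 18.3, 174.0]
tool_rot: [-3.065, -0.688, 0.002]
force: [-0.8, 0.8, -0.9]
opening: 34.4
finger_force: 0.0
shift [ 171.2 -274.8   -1.7] len 324.0 turn -55.2 | yaw 25.3 q6 1.02 t 17.93
```

```bash
cp last_wrist.npz tin_after.npz; cp last_top.npz top_after.npz; python3 -m inch '[0.5,171,-275,0,-10, 0.4,171,-275,0,-20, 0.4,171,-275,0,-30, 0.4,171,-275,0,-40, 0.4,171,-275,0,-50, 0.4,171,-275,0,-55, 0.4,171,-275,0,-55, 0.4,171,-275,0,-55]'
python3 - <<'E'
from h import *
for q in [(509.8,23.7),(482.7,60.1),(491,-17.5),(464.5,18.5),(526.9,64.7),(553.8,27.5),(536.3,-12.6)]: print(q,discs("wrist",83,9.5,q,15)[:2])
snap("wrist")
print(pix("wrist",[[502,362,116],[502,362,70]]))
goal(500,340,175,80.5)
im=cam("wrist")[3][:300,:,::-1]
cv2.imwrite("pics/w3.png",im)
E
```

```text
t: 18.92
tcp_pos: [500.3, 338.7, 173.6]
tool_rot: [-2.403, -2.023, 0.004]
force: [-0.1, -0.8, -0.3]
opening: 52.8
finger_force: 0.0
(509.8, 23.7) []
(482.7, 60.1) [(array([480.5,  63.3,  83. ]), 1.12)]
(491, -17.5) [(array([489.9, -16.7,  83. ]), 1.07)]
(464.5, 18.5) [(array([466.6,  12.6,  83. ]), 0.95)]
(526.9, 64.7) [(array([529.7,  71.6,  83. ]), 1.0)]
(553.8, 27.5) []
(536.3, -12.6) [(array([542.2,  -9.3,  83. ]), 0.99)]
[[318.  206.5]
 [318.6 194.1]]
shift [ 1.2 -0.8 -1. ] len 2.0 turn -0.3 | yaw 80.2 q6 0.65 t 18.98
```

View pics/w3.png

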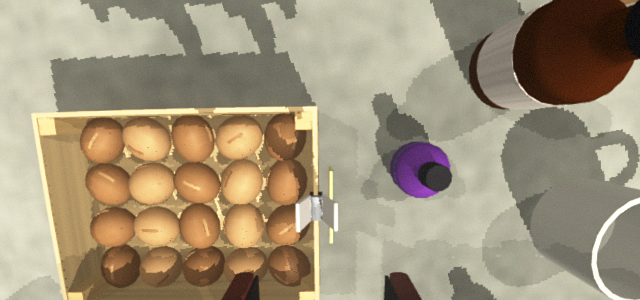

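The wrist view shows the clip with its paddles at (302,217) and (336,216), the hinge at about (316,207), and the yellow tag at (331,205) on the outer (+x) side. The crate wall is nearly parallel to the tool's x axis.

```bash
python3 - <<'E'
from h import *
print("pad",at("wrist",318.5,216,114),"pin",at("wrist",316,208,86),"tag",at("wrist",331,168,86),at("wrist",331,242,86),"wall",at("wrist",316,109,70),at("wrist",317,245,70))
g=at("wrist",318.5,216,114)
p=cam("wrist")[3]
y=(p[:,:,0].astype(int)-p[:,:,2]>50)&(p[:,:,1]>110)
m=y[150:260,322:345];v,u=np.nonzero(m);print(u.mean()+322,v.mean()+150,v.min()+150,v.max()+150)
w=(p.min(2)>120)&((p.max(2).astype(int)-p.min(2))<35);v,u=np.nonzero(w[195:240,290:345]);print("white cols",[(int(c)+290,int((u==c).sum())) for c in np.unique(u)]);print(v.min()+195,v.max()+195)
goal(g[0],g[1],77,80.8)
E
```

```text
pad [501.2 355.7 114. ] pin [499.2 355.5  86. ] tag [513.7 380.3  86. ] [505.2 330.2  86. ] wall [510.3 419.7  70. ] [494.3 325.1  70. ]
330.42937853107344 198.22033898305085 166 243
white cols [(295, 5), (296, 28), (297, 29), (298, 30), (299, 30), (300, 30), (301, 30), (302, 29), (303, 29), (304, 29), (305, 28), (306, 28), (307, 28), (308, 27), (309, 26), (310, 25), (311, 23), (312, 24), (313, 24), (314, 24), (315, 23), (316, 24), (317, 23), (318, 24), (319, 24), (320, 38), (321, 36), (322, 43), (323, 45), (324, 45), (325, 44), (326, 45), (327, 44), (328, 41), (329, 28), (330, 27), (331, 28), (332, 29), (333, 31), (334, 45), (335, 45), (336, 45), (337, 45), (338, 45), (339, 45), (340, 45), (341, 45), (342, 45), (343, 45), (344, 45)]
195 239
shift [17.  -2.2 97. ] len 99.0 turn -0.6 | yaw 80.2 q6 0.65 t 18.98
```

```bash
python3 -m inch '[0.5,17,-1.5,20,-0.5, 0.5,17,-1.5,60,-0.5, 0.5,17,-1.5,90,-0.5, 0.5,17,-1.5,96,-0.5, 0.5,17,-1.5,96,-0.5, 1,17,-1.5,96,-0.5, 1,17,-1.5,96,-0.5, 1,17,-1.5,96,-0.5]' 15; python3 -m inch '[1,0,0,0,0, 1,0,0,0,0]' 15
```

```text
t: 19.98
tcp_pos: [502.9, 357.2, 79.6]
tool_rot: [2.392, 2.036, 0.002]
force: [0.3, -0.1, -0.4]
opening: 17.1
finger_force: 5.2
t: 20.23
tcp_pos: [502.5, 356.9, 78.9]
tool_rot: [-2.392, -2.036, -0.0]
force: [0.6, -0.3, -0.4]
opening: 11.3
finger_force: 14.8
```

```bash
python3 - <<'E'
from h import *
goal(573.3,-5.2,165,65.7)
E
python3 -m inch '[1,0,0,-30,0, 1,0,0,-86,0, 1,0,0,-86,0]' 15
python3 - <<'E'
from h import *
goal(573.3,-5.2,165,65.7)
E
```

```text
shift [-346.2  127.7  -86.2] len 379.0 turn 15.1 | yaw 80.8 q6 0.67 t 20.23
t: 20.6
tcp_pos: [505.8, 358.8, 169.5]
tool_rot: [2.391, 2.035, 0.014]
force: [-0.1, 0.3, -0.9]
opening: 11.6
finger_force: 14.8
shift [-348.6  124.7    3.4] len 370.0 turn 15.1 | yaw 80.8 q6 0.67 t 20.6
```

```bash
python3 -m inch '[1,-50,18,0,3, 1,-105,38,0,6, 1,-160,58,0,9, 1,-215,77,0,12, 1,-270,97,0,15, 1,-320,115,0,15, 1,-347,125,0,15, 1,-347,125,0,15]' 15; python3 -m inch '[1,0,0,0,0, 1,0,0,0,0]'
cat > rim.py <<'E'
from h import *
from scipy.optimize import least_squares
def rim(c,zoom=1):
    im=cam("wrist")[3].astype(float).min(2);im=cv2.GaussianBlur(im,(0,0),.7);pts=[]
    rs=np.arange(60,84,.4)
    for a in np.radians(np.arange(0,360,4)):
        q=pix("wrist",np.c_[c[0]+rs*np.cos(a),c[1]+rs*np.sin(a),0*rs+58]).astype(np.float32)
        if (q[:,1].max()>290) or q.min()<2 or q[:,0].max()>637: continue
        v=cv2.remap(im.astype(np.float32),q[:,0].copy().reshape(1,-1),q[:,1].copy().reshape(1,-1),1)[0]
        # thin ring: bright vs. both sides 3.2 mm away
        s=v[8:-8]-np.maximum(v[:-16],v[16:]);i=int(s.argmax())
        if s[i]>15: r=rs[8+i];pts.append([c[0]+r*np.cos(a),c[1]+r*np.sin(a)])
    pts=np.array(pts);f=lambda p:np.hypot(pts[:,0]-p[0],pts[:,1]-p[1])-70.25
    s=least_squares(f,c,loss="soft_l1",f_scale=.5);print(len(pts),s.x.round(1),"med resid",np.median(abs(f(s.x))).round(2));return s.x
if __name__=="__main__":
    snap("wrist");c=np.array([509.3,23.7])
    for _ in range(2): c=rim(c)
    f=np.radians(-24.3);goal(c[0]+70.25*np.cos(f),c[1]+70.25*np.sin(f),66,65.7)
    k=np.load("tin_after.npz");np.savez("tmp.npz",**np.load("last_wrist.npz"))
    np.savez("last_wrist.npz",**k);rim(np.array([509.3,23.7]));np.savez("last_wrist.npz",**np.load("tmp.npz"))
E
python3 rim.py
```

```text
t: 21.6
tcp_pos: [570.2, -7.5, 163.7]
tool_rot: [-2.64, -1.702, 0.002]
force: [0.5, 0.1, -0.5]
opening: 11.2
finger_force: 14.8
t: 21.85
tcp_pos: [570.0, -4.3, 164.4]
tool_rot: [-2.636, -1.708, 0.001]
force: [-0.0, 0.5, -0.5]
opening: 11.3
finger_force: 14.8
62 [508.5  23.5] med resid 0.21
62 [508.5  23.5] med resid 0.16
shift [-0.   2.8 98.6] len 99.0 turn 0.2 | yaw 65.9 q6 0.29 t 21.9
90 [508.5  23.6] med resid 0.18
```

```bash
python3 -m inch '[1,0,2.7,0,0, 1,0,2.7,40,0, 1,0,2.7,70,0, 1,0,2.7,80,0, 1,0,2.7,80,0]' 15; python3 -m inch '[1,0,0,5,0, 1,0,0,10,0, 1,0,0,14,0, 1,0,0,18,0, 1,0,0,18,0]' 15
```

```text
t: 22.52
tcp_pos: [572.9, -6.4, 84.6]
tool_rot: [-2.637, -1.707, 0.001]
force: [0.2, 0.3, 0.4]
opening: 11.8
finger_force: 14.8
t: 23.15
tcp_pos: [572.6, -6.7, 66.4]
tool_rot: [-2.637, -1.706, 0.001]
force: [-0.4, -0.2, -0.1]
opening: 11.3
finger_force: 14.8
```

```bash
python3 - <<'E'
from h import *
s=arm.state();print(s["force"],s["tcp_pos"])
# where the tag / rim is in the side view (numbers only)
snap("side");im=cam("side")[3].astype(int)
p=s["tcp_pos"];print(pix("side",p+[0,0,19]))
from rim import rim
snap("wrist");rim(np.array([508.5,23.5]))
E
```

```text
[-0.36439002 -0.1818712  -0.07882243] [572.64996505  -6.6550034   66.43753699]
[[321.  232.5]]
50 [508.8  23.5] med resid 0.15
```

```bash
python3 -m inch '[1,0,0,1.5,0, 1,0,0,1.5,0, 0.82,0,0,1.5,0, 0.76,0,0,1.5,0, 0.7,0,0,1.5,0, 0.6,0,0,1.5,0, 0.6,0,0,1.5,0, 0.6,0,0,1.5,0]' 15; python3 -m inch '[0.6,0,0,-20,0, 0.6,0,0,-60,0, 0.6,0,0,-100,0, 0.6,0,0,-100,0, 0.6,0,0,-100,0]'
python3 - <<'E'
from h import *
from rim import rim
snap("wrist");rim(np.array([508.5,23.5]));print(arm.state()["tcp_pos"])
p=cam("wrist")[3].astype(int)
y=(p[:,:,0]-p[:,:,2]>50)&(p[:,:,1]>110)&(p[:,:,0]-p[:,:,1]<60);y[300:]=0
n,l,st,ce=cv2.connectedComponentsWithStats(y.astype(np.uint8))
for i in range(1,n):
    if st[i][4]>60:
        print(st[i],ce[i].round(0),at("wrist",*ce[i],75)[:2])
f=np.radians(-24.3);e=np.array([np.cos(f),np.sin(f)])
c=np.array([508.5,23.5]);print("expected tag top mid",c+e*81,pix("wrist",[*(c+e*81),75]),"paddles",pix("wrist",[[*(c+e*57),103],[*(c+e*84),103]]))
E
```

```text
t: 24.25
tcp_pos: [572.9, -6.6, 65.3]
tool_rot: [-2.637, -1.707, -0.0]
force: [0.3, 0.0, -0.6]
opening: 35.0
finger_force: 0.0
t: 24.88
tcp_pos: [572.4, -6.6, 164.7]
tool_rot: [-2.637, -1.706, 0.001]
force: [0.1, 0.6, 0.6]
opening: 35.1
finger_force: 0.0
63 [508.4  23.5] med resid 0.2
[571.85781433  -6.53250758 164.02962373]
[334 192   7  35 145] [337. 209.] [588.    3.1]
expected tag top mid [582.32366541  -9.83266305] [[337.  229.1]] paddles [[300.3 239.9]
 [343.4 239.9]]
```

```bash
python3 - <<'E'
from h import *
p=cam("wrist")[3].astype(int)
for v in (190,200,215,232,240,248,260,270): print(v,[tuple(p[v,u].tolist()) for u in range(294,352,5)])
y=(p[:,:,0]-p[:,:,2]>35);v,u=np.nonzero(y[170:290,328:346]);print([(int(r)+170,(int(u[v==r].min())+328,int(u[v==r].max())+328)) for r in np.unique(v)][::5])
# caps upright check in settled top view
snap("top")
K,k1,T,im=cam("top");g=im.max(2)
u,w=pix("top",[507,20,83])[0].astype(int)
m=(g[w-34:w+34,u-34:u+34]<62).astype(np.uint8);n,l,st,ce=cv2.connectedComponentsWithStats(m)
for i in range(1,n):
    if st[i][4]>8: print(st[i][2:],(at("top",*(ce[i]+[u-34,w-34]),83)))
E
```

```text
190 [(119, 60, 29), (109, 56, 30), (69, 48, 34), (81, 75, 66), (230, 228, 221), (37, 56, 44), (211, 209, 186), (209, 209, 187), (205, 204, 181), (213, 212, 189), (212, 210, 186), (206, 205, 181)]
200 [(61, 37, 21), (68, 44, 32), (67, 42, 29), (144, 144, 139), (143, 144, 138), (255, 255, 255), (208, 205, 183), (207, 204, 182), (205, 202, 180), (255, 255, 206), (210, 209, 190), (210, 209, 186)]
215 [(152, 142, 129), (141, 129, 118), (142, 141, 136), (142, 139, 129), (153, 150, 145), (141, 137, 132), (115, 113, 98), (203, 201, 178), (171, 160, 123), (255, 254, 192), (209, 206, 186), (214, 211, 189)]
232 [(80, 44, 26), (80, 42, 28), (218, 205, 188), (237, 232, 220), (238, 233, 223), (183, 182, 179), (142, 141, 138), (131, 124, 117), (131, 125, 114), (131, 125, 115), (237, 233, 218), (210, 205, 186)]
240 [(89, 49, 28), (94, 48, 32), (252, 249, 241), (239, 234, 224), (239, 234, 225), (196, 198, 194), (159, 161, 155), (131, 124, 117), (131, 125, 117), (131, 125, 115), (237, 234, 219), (211, 211, 187)]
248 [(106, 54, 34), (113, 59, 34), (254, 252, 246), (240, 234, 224), (120, 118, 112), (249, 248, 243), (205, 204, 181), (198, 194, 173), (129, 124, 110), (165, 159, 147), (210, 208, 183), (215, 212, 190)]
260 [(126, 59, 33), (65, 44, 26), (92, 87, 75), (123, 124, 119), (255, 255, 254), (203, 200, 179), (202, 199, 179), (206, 202, 181), (255, 255, 202), (201, 199, 177), (205, 202, 179), (205, 202, 180)]
270 [(128, 123, 120), (123, 118, 111), (121, 120, 116), (255, 255, 254), (212, 208, 189), (206, 203, 179), (206, 203, 180), (206, 203, 181), (197, 193, 174), (202, 199, 180), (210, 207, 184), (214, 213, 190)]
[(191, (337, 338)), (196, (336, 340)), (201, (335, 340)), (206, (335, 340)), (211, (335, 339)), (216, (334, 339)), (221, (334, 339)), (226, (337, 338)), (254, (331, 335)), (259, (332, 335)), (264, (332, 335))]
[  68   62 2523] [521.4  28.6  83. ]
```

```bash
python3 - <<'E'
from h import *
goal(480,-330,190)
E
python3 -m inch '[0.6,0,0,-30,0, 0.6,-333,48,-26,0, 0.6,-333,48,-26,0, 0.6,-333,48,-26,0, 0.6,-333,48,-26,0, 0.6,-333,48,-26,0, 0.6,-333,48,-26,0, 0.6,-333,48,-26,0]'
python3 -m inch '[0.6,0,0,0,0, 0.6,0,0,0,0]'
python3 - <<'E'
from h import *
snap("top");K,k1,T,im=cam("top");print(arm.state()["tcp_pos"])
u,w=pix("top",[507,20,83])[0].astype(int);f=4
b=cv2.resize(im[w-34:w+34,u-34:u+34],None,fx=f,fy=f,interpolation=cv2.INTER_CUBIC).astype(int)
m=((b.max(2)<75)&(b.max(2)-b.min(2)<22)).astype(np.uint8);n,l,st,ce=cv2.connectedComponentsWithStats(m)
for i in range(1,n):
    if st[i][4]>40:
        P=at("top",*(ce[i]/f+[u-34,w-34]),83);d=P[:2]-[508.7,20.1];print(st[i][2:],P,np.hypot(*d).round(1),np.degrees(np.arctan2(d[1],d[0])).round(0))
E
```

```text
shift [-332.7   48.8  -26.2] len 337.0 turn 0 | yaw 65.8 q6 0.29 t 24.98
t: 25.98
tcp_pos: [479.0, -331.3, 189.6]
tool_rot: [-2.638, -1.701, 0.001]
force: [0.3, 1.2, -0.2]
opening: 34.9
finger_force: 0.0
t: 26.22
tcp_pos: [480.5, -328.6, 190.8]
tool_rot: [-2.635, -1.708, -0.0]
force: [0.8, 0.3, 0.3]
opening: 35.1
finger_force: 0.0
[ 480.59194028 -328.73499136  191.02522634]
[107  77 889] [552.6  32.7  83. ] 45.7 16.0
[ 42  33 930] [553.  25.  83.] 44.6 6.0
[ 66  59 336] [544.6 -24.5  83. ] 57.3 -51.0
[ 33  34 827] [535.1 -14.4  83. ] 43.4 -53.0
[ 36  74 411] [518.1  73.3  83. ] 54.0 80.0
[ 64  46 770] [527.4   6.8  83. ] 22.9 -35.0
[ 35  32 863] [525.3  62.6  83. ] 45.6 69.0
[ 28  19 134] [514.4 -20.   83. ] 40.5 -82.0
[ 33  34 846] [508.   22.1  83. ] 2.1 109.0
[ 107   64 1264] [494.   23.9  83. ] 15.2 166.0
[ 34  32 816] [489.  -19.7  83. ] 44.4 -116.0
[ 54  53 354] [475.4  69.6  83. ] 59.7 124.0
[ 61  45 293] [476.1 -24.8  83. ] 55.5 -126.0
[ 34  32 874] [481.6  58.1  83. ] 46.7 125.0
[ 8 16 48] [472.1  30.8  83. ] 38.1 164.0
[ 33  34 846] [461.5  14.8  83. ] 47.5 -174.0
[ 45  40 250] [452.7  25.9  83. ] 56.3 174.0
[ 28  16 178] [439.2  52.3  83. ] 76.6 155.0
```

```bash
python3 -c "
from rig import arm
print(arm.sign_off())"
```

```text
the job is handed in; nothing more can be done
None
```

The job is handed in: all seven bottles stand in the tin, one in the middle and six round it, and the clip is on the tin's rim with its tag outside; the last camera measurements agreed with this, the arm was clear, and the clock read about 26 s.

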